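# Snap a visor clip shut in the hand press

### The arm

A 6-joint arm with a two-finger parallel gripper is mounted at the origin on the work surface. World frame = base frame: x ahead of the robot, y to its left, z up, the work surface at z = 0. Lengths are in m, angles in rad, forces in N, time in s.
With the tool pointing down it reaches from about 0.35 to 0.85 m from the base axis. Payload 8.1 kg.
Tool frame: the origin (TCP) lies at the very end of the fingers, on their centre line; the grasp point (between the pads) lies 19 mm behind it; x points along the fingers, y is the direction in which the jaws open and shut, and the axes are right-handed (so a half turn about x gives the same grasp; the last joint's range is limited). The gripper opens to 93 mm and grips with 3 to 60 N. Pads are 15 mm wide; open, the fingers measure 128 mm over their backs; the gripper's body (75 mm by 188 mm) begins 65 mm behind the grasp point.
Start: joints at [1.216, 0.13, 1.488, -0, 1.523, -0.085], TCP at [0.16, 0.578, 0.219] pointing down, gripper open.
Joint ranges: [-2.96, 2.96], [-0.89, 2.26], [0.02, 2.5], [-1.34, 4.48], [0, 2.73], [-2.66, 2.66]. Speed limits (rad/s): [2.39, 2.39, 2.79, 3.14, 3.14, 3.14].

### API

Orientations are given as a rotation vector (axis times angle).
In Python, from plant import * gives the robot as it stands. The module is installed in compiled form; this text tells all that it offers.
- The arm moves only by the tool apply_moves, never from a script. Its argument "series" is a list of rows, each an object with "jaw": the gripper's target within -1 to 1 (shut at 1, half-way at 0, fully open at -1); "linear": the shift along the tool's x, y, z normalised to -1 to 1, where 1 is 0.6 m, a list of three; "roll": the turn about the tool's x normalised to -1 to 1, where 1 is 30 degrees. A call has 1 to 20 rows; each row is the pose to reach, as a shift and turn from the pose measured when the call began, along the tool's axes at that moment; what a row does not reach only later rows make up. A row lasts 1/8 s, in which the tool goes at most 62.5 mm and 10.7 degrees, less where a joint would pass 70% of its speed; a pose out of reach is approached as far as the arm can. A call with a number of a shift or a turn outside -1 to 1 is refused whole. A call with a gripper value outside its range is refused whole. The fingers move at their own pace and stop on an object; "force" is the grip in N (left out, the last holds). Time passes only in rows, so rows that repeat a pose let the fingers close. It gives the time, the measured TCP pose, the force and the opening at its end, in the units of the state.
- read_state(): the state, without advancing time (a new reading comes with each control period).
- read_camera(name): name is "side" or "top" or "wrist"; returns a dict with "pixels" (400x640x3 uint8, blue, green, red), "intrinsics" (3x3 intrinsics, pixels), "rvec" (rotation vector, rad) and "tvec" (3), from world to camera coordinates, as OpenCV has them; the wrist camera has in their place "tool_from_camera" (4x4, takes a point from camera to tool coordinates, whose origin is the TCP and whose axes are the tool frame's). Camera axes: x right, y down, z forward; pixel columns grow to the right and rows downward; lengths in m; the calibration is good to about 2 mm. The wrist camera is an equidistant fisheye: a pixel r from the principal point sees the ray r / f radians off the axis. A picture is of the moment at which its call begins: read the wrist's pose just before it. There is no depth.
- close_job(): hands the job in, once; it reports no verdict.
The state is a dict: "t": time; "q": joint angles; "dq": joint speeds; "joint_torque": joint torques, N m; "tool_pos": TCP position; "orientation": TCP orientation; "force": force on the tool from outside, world axes, zero at the start; "wrist_torque": the same for the moment, N m; "opening": finger opening in m.
Only numpy, scipy, OpenCV 4.12 (cv2) and the standard library are available. Lean on these libraries where they do the work, as an engineer would, in place of code of your own. Each camera call takes 0.05 s, during which the arm holds its last target. There are 200 camera calls.

### The job

Take the black visor clip, stand it fully home in the press's nest with its orange button facing one of the two handles, and let go of it. Then squeeze the two handles together steadily until you feel the button give and snap in flush, without squeezing on hard (never over about 20 newtons). Let the handles spring open again, stand the finished clip upright in the green tray, and leave the jar, tape and screwdriver alone.

Things in the scene. Friction and masses are not known exactly. Their poses are not given: they have to be found in the camera images.
- clip: Loose visor clip, 40 to 70 g: black housing, 24 (x) by 24 (y) by 48 mm tall (z), origin at the centre of its underside; starts standing on the table. An orange button, 14 mm wide, 16 tall, centred 22 mm up, stands 6 mm proud of its +y face. Hold it by the two x faces, about 37 mm above its underside, to clear rails and handles.
- lock (a joint): Travel of the clip's orange button, in m: 0 = standing 6 mm proud, 0.006 = snapped flush. Resistance starts near 5 N, peaks near 26 N about 1.4 mm in, falls off, and is gone at 4.2 mm; from there the button pulls itself home and stays.
- press: Fixed blue bench press, its plate 12 mm thick; origin on the table under the nest's centre. x runs from the handle ends to the pivot, y to the left handle, z up. The upright pivot pin (22 mm across, top 49 mm above the table) is 70 mm from the nest in +x. Two steel handles turn on it and pass left and right of the nest, their bars 25 mm or more from its middle, 29 to 39 mm above the table.
- press_nest (a point): Centre of the nest floor, 12 mm above the table, axes of the press. The nest is a slot along y, 27 mm wide in x, between two aluminium rails 44 mm long with flared lips, tops 11 mm above the nest floor. The clip stands on the nest floor with its y axis along the press's y, either way round, and can slide along y; button included, it is 30 mm deep and must go down between the two noses.
- press_grips (a point): Midpoint between the open handles' blue sleeves, 105 mm from the nest to -x of the press, 34 mm above the table, axes of the press. The sleeves (round, 13 mm thick, reaching 25 mm nearer to and 33 mm farther from the nest) run along x, outer faces 70 mm apart when open; free table below. A finger outside each sleeve, closing along y, squeezes them.
- handle_l_grip (a point): Point on the axis of the left (+y) handle's blue sleeve, 175 mm from the pivot; moves with the handle. Its steel nose beside the nest (round, 12 mm, 26 to 42 mm above the table) is set by a brass screw and stands out by an unknown 0 to 4 mm, so the open noses are 38 to 42 mm apart.
- handle_r_grip (a point): Same point on the right (-y) handle; its nose is fixed, its face 21 mm from the nest's middle when open.
- handle_l (a joint): Angle in rad by which the left handle has turned inward: 0 open (stop), 0.14 limit. A light spring (about 1 N at the sleeve) opens it. The noses meet the clip after about 0.05 to 0.09 rad of each; the button gives about 0.02 rad later, at 11 to 15 N on each sleeve at press_grips; the handles then go slack. A finger force over 20 N on a handle counts as crushing the clip.
- handle_r (a joint): The same for the right handle.
- tray: Fixed green open tray for finished clips, 150 mm (x) by 130 mm (y), walls 18 mm high and 4 mm thick, floor 4 mm thick; origin at the centre of its underside on the table.
- jar: Bystander: jar 60 mm across and 75 mm tall, origin at its underside. Leave alone.
- tape: Bystander: roll of clear tape lying flat, 70 mm across, 24 mm tall. Leave alone.
- driver: Bystander: screwdriver 160 mm long lying on the table. Leave alone.
Not all that is in view belongs to the job. Of the things that look like the clip, take the one that is farthest to the robot's left at the start. Several things have the shape of the tray; the one meant has the colours described above.

How it is judged:
By the outcome, as a careful person would: the job done as asked, in the order asked, and still so for the second after the job is handed in, with the robot touching nothing.
It also fails if it takes over 72 s, if anything falls off the work surface, if the arm or the gripper's body presses on something with over 40 N, if the wrist force passes 120 N, or if a joint passes its speed limit or range.

## Working session

There is one attempt and no reset: what is moved stays moved. The work goes in short steps, Python scripts to look and compute and a tool call to move; the robot and the scene stay as the last step left them, time stands still between calls to the robot, and variables do not carry over. Pictures are saved under pics/ and viewed, about 8 in all and at most 12, crops included, and the job is handed in when it is done.

Besides the shell and the picture viewer there is one more tool, called after "Request:" as name([rows], argument=value, ...), one row to a line, values as JSON. apply_moves: Moves the arm, as the interface text tells. Its arguments: {"type":"object","properties":{"series":{"type":"array"},"force":{"type":"number"}},"required":["series"]}

```bash
mkdir -p pics; cat > h.py <<'E'
from plant import *
import numpy as np, cv2
from scipy.spatial.transform import Rotation as R
def snap(n,f):
    s=read_state(); c=read_camera(n); cv2.imwrite('pics/'+f+'.png',c['pixels']); np.save('pics/'+f+'.npy',np.array([s,c],dtype=object),allow_pickle=True); return s,c
def load(f): return np.load('pics/'+f+'.npy',allow_pickle=True)
def ray(s,c,u,v):
    K=c['intrinsics']
    if 'rvec' in c:
        Rm=cv2.Rodrigues(np.array(c['rvec'],float))[0]; t=np.array(c['tvec'],float).ravel()
        d=np.linalg.inv(K)@[u,v,1]; return -Rm.T@t, Rm.T@d
    a=np.array([(u-K[0][2])/K[0][0],(v-K[1][2])/K[1][1]]); th=np.hypot(*a)
    d=np.r_[a/max(th,1e-9)*np.sin(th),np.cos(th)]
    T=np.array(c['tool_from_camera']); Q=R.from_rotvec(s['orientation'])
    return np.array(s['tool_pos'])+Q.apply(T[:3,3]), Q.apply(T[:3,:3]@d)
def at(f,u,v,z):
    s,c=load(f); o,d=ray(s,c,u,v); return o+d*(z-o[2])/d[2]
def proj(f,p):
    s,c=load(f); p=np.array(p,float)
    if 'rvec' in c: return cv2.projectPoints(p.reshape(1,3),np.array(c['rvec'],float),np.array(c['tvec'],float),np.array(c['intrinsics'],float),None)[0].ravel()
    K=c['intrinsics'];T=np.array(c['tool_from_camera']); Q=R.from_rotvec(s['orientation'])
    q=T[:3,:3].T@(Q.inv().apply(p-np.array(s['tool_pos']))-T[:3,3]); th=np.arctan2(np.hypot(q[0],q[1]),q[2]); e=q[:2]/np.hypot(q[0],q[1])
    return np.array([K[0][2]+K[0][0]*th*e[0],K[1][2]+K[1][1]*th*e[1]])
E
python3 - <<'E'
from h import *
s,c=snap('top','t0'); snap('side','s0'); _,w=snap('wrist','w0')
print(s); print(c['intrinsics'],c['rvec'],c['tvec']); print(w['intrinsics'],w['tool_from_camera'])
E
```

```text
{'t': 0.0, 'q': array([ 1.21560706e+00,  1.31186501e-01,  1.48923539e+00, -8.76572471e-06,
        1.52298295e+00, -8.54119767e-02]), 'dq': array([-0.00057693, -0.00065011,  0.00094827, -0.0010929 ,  0.00126042,
       -0.00049455]), 'joint_torque': array([-2.43001588e-03, -5.59820223e+01, -4.91764069e+01,  7.67360651e-02,
        3.49992164e-02, -2.25435488e-04]), 'tool_pos': array([0.15970718, 0.57778511, 0.2175964 ]), 'orientation': array([ 0.21038343,  1.5607902 , -0.2131713 ]), 'force': array([ 0.468961  , -0.24544249,  0.99917353]), 'wrist_torque': array([ 0.01016673, -0.01886172,  0.00500771]), 'opening': 0.09280655076519635}
[[466.76526929   0.         319.66461795]
 [  0.         466.76526929 202.10002922]
 [  0.           0.           1.        ]] [ 2.21541868 -2.16260601  0.04139399] [-0.0774801   0.50124323  1.20460245]
[[309.70691629   0.         319.33349531]
 [  0.         309.70691629 205.13424235]
 [  0.           0.           1.        ]] [[-3.49334502e-04 -2.66587376e-01  9.63810691e-01 -1.64858256e-01]
 [ 9.99999805e-01 -5.91566203e-04  1.98825717e-04  7.68293454e-04]
 [ 5.17153405e-04  9.63810573e-01  2.66587531e-01 -7.41133423e-02]
 [ 0.00000000e+00  0.00000000e+00  0.00000000e+00  1.00000000e+00]]
```

View pics/t0.png

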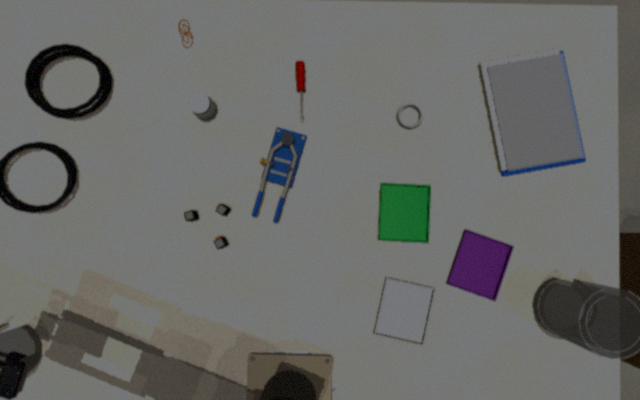

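View pics/s0.png

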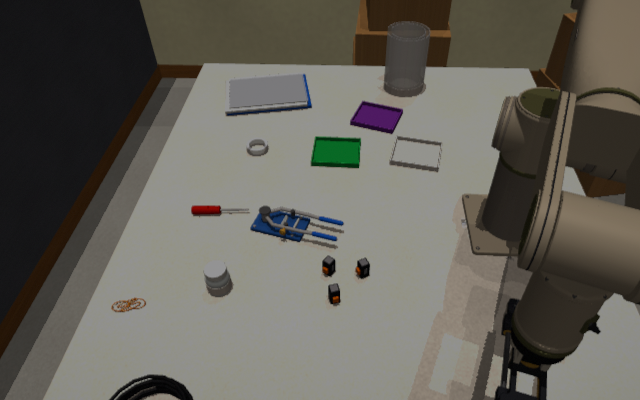

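Three clip look-alikes appear in the top view at (191,215), (223,209) and (221,242). The one at (191,215), which is (334,293) in the side view, is farthest to +y, so it is the one meant. The press is near (280,165), and the green tray is at (404,212). Next I'll confirm with enlarged crops.

```bash
python3 - <<'E'
from h import *
t=cv2.imread('pics/t0.png');s=cv2.imread('pics/s0.png')
def cr(i,x,y,w,h,W,H): return cv2.resize(cv2.convertScaleAbs(i[y:y+h,x:x+w],alpha=1.6),(W,H),interpolation=cv2.INTER_CUBIC)
a=cr(t,170,120,150,130,692,600)[:, :]
cv2.imwrite('pics/c1.png',a)
b=cr(s,240,195,160,115,800,575); cv2.imwrite('pics/c2.png',b)
for n,u,v,z in [('A',191,215,.048),('B',223,209,.048),('C',221,242,.048),('pivot',287,138,.049),('gl',256,204,.034),('gr',279,208,.034),('tray',404,212,.018),('jar',204,103,.075)]: print(n,at('t0',u,v,z).round(4))
for n,u,v in [('A',334,288),('B',328,260),('C',363,263)]: print(n,at('s0',u,v,.048).round(4))
for n,u,v in [('tl',380,183),('tr',430,185),('br',428,242),('bl',379,240)]: print(n,at('t0',u,v,.018).round(4))
E
```

```text
A [0.4606 0.2595 0.048 ]
B [0.4778 0.1787 0.048 ]
C [0.3943 0.1809 0.048 ]
pivot [0.6627 0.0214 0.049 ]
gl [0.4931 0.0975 0.034 ]
gr [0.4843 0.0381 0.034 ]
tray [ 0.4822 -0.2841  0.018 ]
jar [0.7416 0.2299 0.075 ]
A [0.4588 0.2644 0.048 ]
B [0.4777 0.1827 0.048 ]
C [0.3921 0.1878 0.048 ]
tl [ 0.556  -0.2208  0.018 ]
tr [ 0.5539 -0.3503  0.018 ]
br [ 0.4064 -0.347   0.018 ]
bl [ 0.4084 -0.2209  0.018 ]
```

View pics/c1.png

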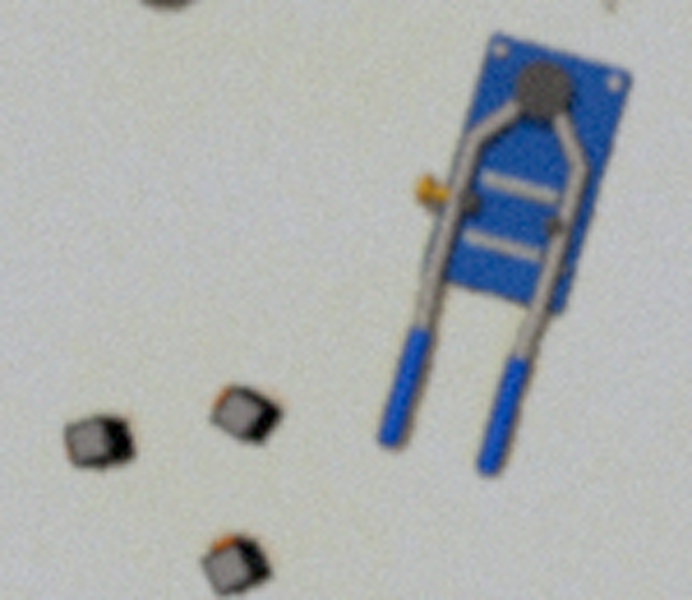

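View pics/c2.png

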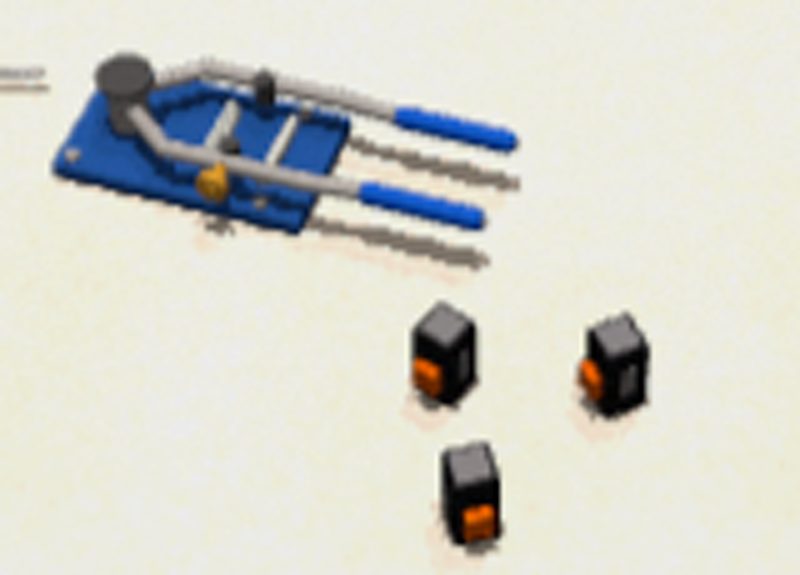

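Both crops confirm it. Clip A is at top crop (97,443) and side crop (470,500), with its orange button facing about +y. It is the leftmost one. The press has its brass screw on the left handle, the pivot is away from the robot, and its yaw is about -15°. I'll move over A now.

```bash
cat >> h.py <<'E'
def plan(p,yaw=None):
    "shift (normalised) and roll to world TCP p, with the jaw axis at yaw (deg, mod 180)"
    s=read_state(); Q=R.from_rotvec(s['orientation']); M=Q.as_matrix()
    l=M.T@(np.array(p)-s['tool_pos'])
    cur=np.degrees(np.arctan2(M[1,1],M[0,1])); print('pos',s['tool_pos'].round(4),'jaw yaw',cur.round(2),'xaxis',M[:,0].round(4),'q6',s['q'][5].round(2),'t',s['t'],'open',s['opening'],'F',s['force'].round(1))
    r=0 if yaw is None else (-(yaw-cur)+90)%180-90   # tool x is down, so roll is minus yaw
    print('linear',(l/.6).round(4),'mm',(l*1000).round(1),'roll',round(r/30,4),'deg',round(r,2))
E
python3 - <<'E'
from h import *
plan((.46,.262,.13),0)
E
```

```text
pos [0.1598 0.5779 0.2178] jaw yaw 74.54 xaxis [-5.0e-04 -1.3e-03 -1.0e+00] q6 -0.09 t 0.15 open 0.09294457460878958 F [-0.2 -0.2 -0. ]
linear [ 0.1468 -0.3738  0.6226] mm [  88.1 -224.3  373.6] roll 2.4847 deg 74.54
```

Request:
apply_moves([
  {"jaw":-1,"linear":[0.05,-0.374,0.623],"roll":1},
  {"jaw":-1,"linear":[0.05,-0.374,0.623],"roll":1},
  {"jaw":-1,"linear":[0.05,-0.374,0.623],"roll":1},
  {"jaw":-1,"linear":[0.05,-0.374,0.623],"roll":1},
  {"jaw":-1,"linear":[0.05,-0.374,0.623],"roll":1},
  {"jaw":-1,"linear":[0.05,-0.374,0.623],"roll":1},
  {"jaw":-1,"linear":[0.05,-0.374,0.623],"roll":1},
  {"jaw":-1,"linear":[0.05,-0.374,0.623],"roll":1},
  {"jaw":-1,"linear":[0.05,-0.374,0.623],"roll":1},
  {"jaw":-1,"linear":[0.05,-0.374,0.623],"roll":1},
])

```text
t: 1.4
tool_pos: [0.4594, 0.263, 0.1881]
orientation: [0.618, 1.481, -0.62]
force: [0.2, -0.8, -0.2]
opening: 0.093
```

Request:
apply_moves([
  {"jaw":-1,"linear":[0,0,0],"roll":1},
  {"jaw":-1,"linear":[0,0,0],"roll":1},
  {"jaw":-1,"linear":[0,0,0],"roll":1},
  {"jaw":-1,"linear":[0,0,0],"roll":1},
])

```text
t: 1.9
tool_pos: [0.4586, 0.2642, 0.1883]
orientation: [1.016, 1.32, -1.017]
force: [-0.4, -0.1, 0.6]
opening: 0.0931
```

```bash
python3 - <<'E'
from h import *
plan((.46,.262,.13),0)
snap('wrist','w1')
for n,p in [('A',(.46,.262,.048)),('nest',(.595,.039,.012))]: print(n,proj('w1',p))
i=cv2.imread('pics/w1.png'); cv2.imwrite('pics/w1b.png',cv2.convertScaleAbs(i,alpha=1.5))
E
```

```text
pos [0.4586 0.2642 0.1883] jaw yaw 14.83 xaxis [-6.e-04 -9.e-04 -1.e+00] q6 0.17 t 1.9 open 0.0930900478526752 F [-0.4 -0.1  0.6]
linear [0.0971 0.0014 0.0041] mm [58.3  0.9  2.5] roll 0.4942 deg 14.83
A [320.00822544 198.30158001]
nest [369.62197232 357.07469663]
```

View pics/w1b.png

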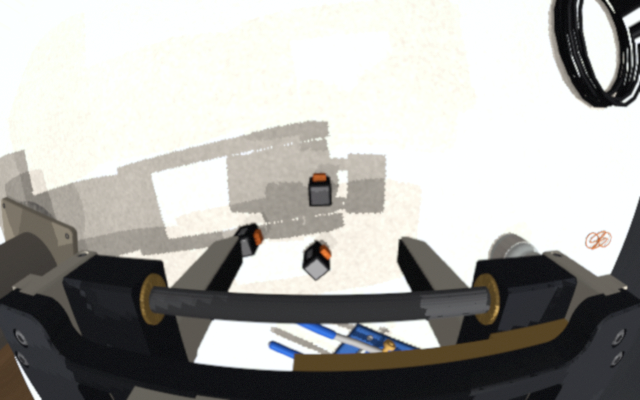

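Clip A's top is at about (320,191), button up-image, and it is already close to square with the tool. Enlarging to get the top corners.

```bash
python3 - <<'E'
from h import *
i=cv2.imread('pics/w1.png')[165:215,290:350]; cv2.imwrite('pics/w1c.png',cv2.resize(cv2.convertScaleAbs(i,alpha=1.8),(720,600),interpolation=cv2.INTER_CUBIC))
E
```

```text
(no output)
```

View pics/w1c.png

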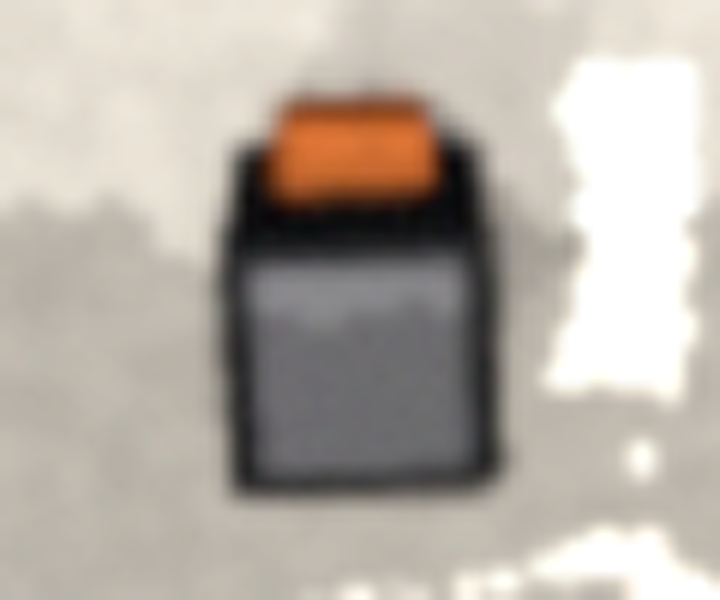

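```bash
python3 - <<'E'
from h import *
P=[at('w1',290+u/12,165+v/12,.048) for u,v in [(226,250),(487,246),(498,482),(238,490)]]
P=np.array(P)[:,:2]; print(P.round(4), P.mean(0), [np.linalg.norm(P[k]-P[k-1]).round(4) for k in range(4)])
for a,b in [(0,1),(3,2),(3,0),(2,1)]: d=P[b]-P[a]; print(np.degrees(np.arctan2(d[1],d[0])))
E
```

```text
[[0.4458 0.2716]
 [0.4669 0.2776]
 [0.4732 0.258 ]
 [0.452  0.2517]] [0.45947045 0.26472126] [np.float64(0.0209), np.float64(0.0219), np.float64(0.0206), np.float64(0.0222)]
15.705402962245886
16.636742137898647
107.11959300345686
107.92386363988197
```

```bash
python3 -c "
from h import *
plan((.4595,.2647,.018),16.8)"
```

```text
pos [0.4587 0.2641 0.1883] jaw yaw 14.94 xaxis [-6.e-04 -9.e-04 -1.e+00] q6 0.17 t 1.95 open 0.09293947011475248 F [-0.2  1.1 -0. ]
linear [ 0.2838  0.0018 -0.0009] mm [170.3   1.1  -0.5] roll -0.062 deg -1.86
```

Request:
apply_moves([
  {"jaw":-0.6,"linear":[0.1,0.0018,-0.0009],"roll":-0.062},
  {"jaw":-0.4,"linear":[0.2,0.0018,-0.0009],"roll":-0.062},
  {"jaw":-0.2,"linear":[0.25,0.0018,-0.0009],"roll":-0.062},
  {"jaw":0,"linear":[0.2838,0.0018,-0.0009],"roll":-0.062},
  {"jaw":0,"linear":[0.2838,0.0018,-0.0009],"roll":-0.062},
  {"jaw":0,"linear":[0.2838,0.0018,-0.0009],"roll":-0.062},
  {"jaw":0.2,"linear":[0.2838,0.0018,-0.0009],"roll":-0.062},
  {"jaw":0.4,"linear":[0.2838,0.0018,-0.0009],"roll":-0.062},
  {"jaw":0.7,"linear":[0.2838,0.0018,-0.0009],"roll":-0.062},
  {"jaw":1,"linear":[0.2838,0.0018,-0.0009],"roll":-0.062},
  {"jaw":1,"linear":[0.2838,0.0018,-0.0009],"roll":-0.062},
  {"jaw":1,"linear":[0.2838,0.0018,-0.0009],"roll":-0.062},
], force=20)

```text
t: 3.45
tool_pos: [0.4598, 0.2648, 0.0185]
orientation: [0.99, 1.333, -0.991]
force: [-0.7, -0.5, 5.5]
opening: 0.0241
```

```bash
python3 -c "
from h import *
plan((.577,-.029,.14),-15)"
```

```text
pos [0.4598 0.2648 0.0185] jaw yaw 16.8 xaxis [-0.e+00 -6.e-04 -1.e+00] q6 0.13 t 3.45 open 0.02406595196529345 F [-0.7 -0.5  5.5]
linear [-0.2021  0.0454  0.5254] mm [-121.3   27.2  315.2] roll 1.0599 deg 31.8
```

Request:
apply_moves([
  {"jaw":1,"linear":[-0.1,0,0],"roll":0},
  {"jaw":1,"linear":[-0.2021,0,0],"roll":0},
  {"jaw":1,"linear":[-0.2021,0,0],"roll":0},
  {"jaw":1,"linear":[-0.2021,0.0454,0.5254],"roll":1},
  {"jaw":1,"linear":[-0.2021,0.0454,0.5254],"roll":1},
  {"jaw":1,"linear":[-0.2021,0.0454,0.5254],"roll":1},
  {"jaw":1,"linear":[-0.2021,0.0454,0.5254],"roll":1},
  {"jaw":1,"linear":[-0.2021,0.0454,0.5254],"roll":1},
  {"jaw":1,"linear":[-0.2021,0.0454,0.5254],"roll":1},
  {"jaw":1,"linear":[-0.2021,0.0454,0.5254],"roll":1},
  {"jaw":1,"linear":[-0.2021,0.0454,0.5254],"roll":1},
  {"jaw":1,"linear":[-0.2021,0.0454,0.5254],"roll":1},
])

```text
t: 4.95
tool_pos: [0.5767, -0.0276, 0.1398]
orientation: [1.375, 1.092, -1.376]
force: [0.4, -1.0, 0.1]
opening: 0.0239
```

```bash
python3 - <<'E'
from h import *
plan((.577,-.029,.14),-15)
snap('wrist','w2')
u,v=proj('w2',(.595,.039,.03)).astype(int);print(u,v)
i=cv2.imread('pics/w2.png')[max(v-90,0):v+90,u-120:u+120]; cv2.imwrite('pics/w2c.png',cv2.resize(cv2.convertScaleAbs(i,alpha=1.6),None,fx=3.333,fy=3.333,interpolation=cv2.INTER_CUBIC)); print(u-120,max(v-90,0))
E
```

```text
pos [ 0.5767 -0.0276  0.1398] jaw yaw -13.09 xaxis [-3.e-04 -5.e-04 -1.e+00] q6 0.09 t 4.95 open 0.023923907496681808 F [ 0.4 -1.   0.1]
linear [-0.0003  0.001   0.0021] mm [-0.2  0.6  1.3] roll 0.0637 deg 1.91
322 127
202 37
```

View pics/w2c.png

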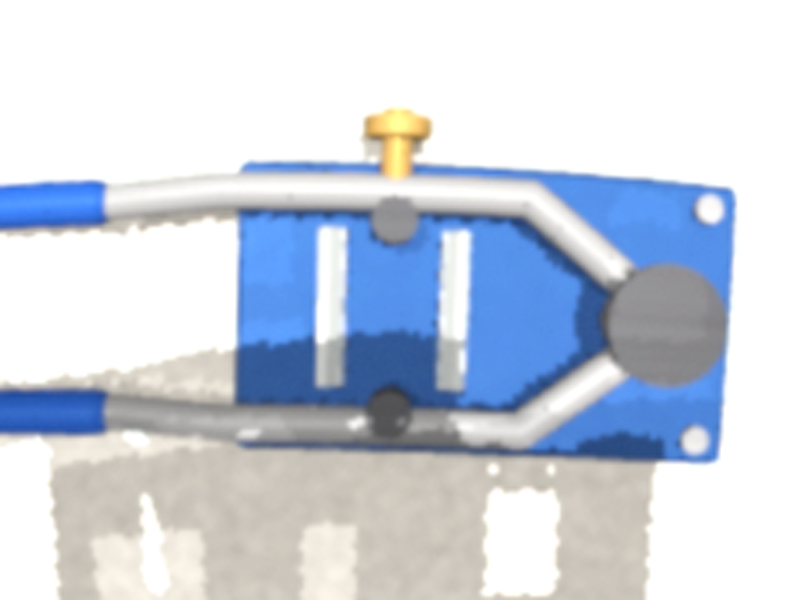

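```bash
python3 - <<'E'
from h import *
g=lambda u,v,z: at('w2',202+u/3.3333,37+v/3.3333,z)[:2]
C=[g(*p,.023) for p in [(319,227),(471,231),(466,390),(316,388)]]
n=np.mean(C,0); pv=g(667,324,.049); nl=g(396,220,.042); nr=g(389,412,.042)
print('nest',n,'pivot',pv,np.linalg.norm(pv-n))
ang=lambda d: np.degrees(np.arctan2(d[1],d[0]))
print('rails y dir',ang(C[0]-C[3])-90,ang(C[1]-C[2])-90,'x',ang(C[1]-C[0]),ang(C[2]-C[3]),'pv-n',ang(pv-n))
a=np.radians(ang(pv-n)); X=np.array([np.cos(a),np.sin(a)]);Y=np.array([-X[1],X[0]])
for q in C+[nl,nr,pv]: print(((q-n)@X*1000).round(1),((q-n)@Y*1000).round(1))
for y in (220-24,220+24,412-24,412+24): print(((g(393,y,.042)-n)@Y*1000).round(1))
E
```

```text
nest [0.59229364 0.03796595] pivot [0.65898664 0.02069417] 0.06889318282797272
rails y dir -14.613388971310982 -14.444343308259704 x -14.609771915248873 -13.88989677872462 pv-n -14.519167572030502
-20.4 22.0
20.5 21.9
20.5 -21.7
-20.5 -22.2
0.2 23.1
-0.4 -26.0
68.9 -0.0
29.2
17.0
-19.8
-32.2
```

Measurements from this view:
- **Nest:** rails are at crop (316–471, 227–390), giving a nest centre of (0.5923, 0.0380) and yaw -14.5°.
- **Noses:** the left nose face is at about +17 mm (crop 396,220) and the right at about -20.5 mm (crop 389,412).
- **Clip target:** the clip centre goes to about y = -4.7 mm, with the button to the left handle.

```bash
python3 -c "
from h import *
plan((.5911,.0334,.09),-14.5)"
```

```text
pos [ 0.5768 -0.0278  0.1399] jaw yaw -13.1 xaxis [-1.e-04 -5.e-04 -1.e+00] q6 0.09 t 5.0 open 0.02389222729059282 F [ 0.2  0.2 -1.5]
linear [ 8.320e-02  1.000e-04 -1.047e-01] mm [ 49.9   0.1 -62.8] roll 0.0467 deg 1.4
```

Request:
apply_moves([
  {"jaw":1,"linear":[0.02,0,-0.06],"roll":0.0467},
  {"jaw":1,"linear":[0.06,0,-0.1047],"roll":0.0467},
  {"jaw":1,"linear":[0.0832,0,-0.1047],"roll":0.0467},
  {"jaw":1,"linear":[0.0832,0,-0.1047],"roll":0.0467},
  {"jaw":1,"linear":[0.0832,0,-0.1047],"roll":0.0467},
  {"jaw":1,"linear":[0.0832,0,-0.1047],"roll":0.0467},
])

```text
t: 5.75
tool_pos: [0.5918, 0.0327, 0.0912]
orientation: [1.394, 1.076, -1.392]
force: [1.3, -0.6, 0.0]
opening: 0.0241
```

```bash
python3 - <<'E'
from h import *
plan((.5911,.0334,.0305),-14.5)
snap('wrist','w3')
u,v=proj('w3',(.5911,.0334,.1)).astype(int);print(u,v)
i=cv2.imread('pics/w3.png')[v-90:v+90,u-120:u+120]; cv2.imwrite('pics/w3c.png',cv2.resize(cv2.convertScaleAbs(i,alpha=1.6),None,fx=3.333,fy=3.333,interpolation=cv2.INTER_CUBIC)); print(u-120,v-90)
E
```

```text
pos [0.5918 0.0327 0.0912] jaw yaw -14.55 xaxis [ 1.8e-03 -7.0e-04 -1.0e+00] q6 0.22 t 5.75 open 0.02409963882459156 F [ 1.3 -0.6  0. ]
linear [ 0.1012 -0.0016 -0.0008] mm [60.7 -1.  -0.5] roll -0.0016 deg -0.05
318 259
198 169
```

View pics/w3c.png

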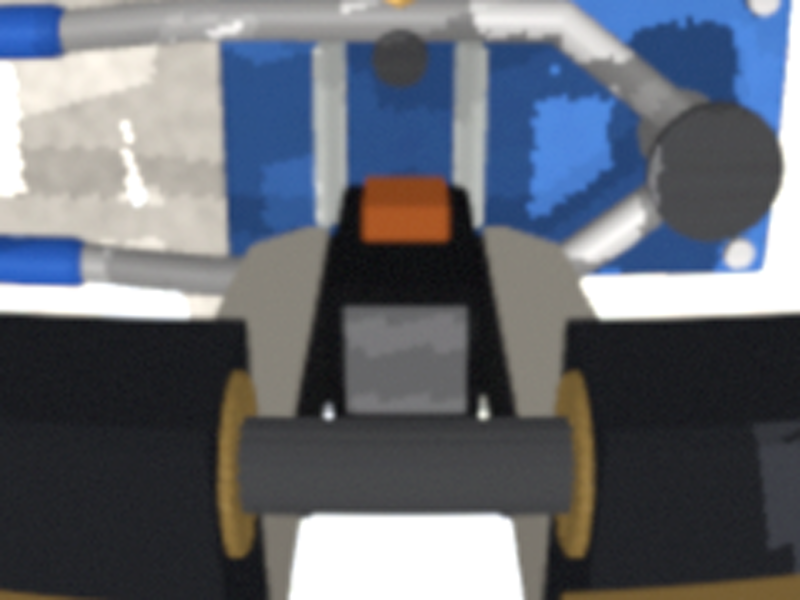

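```bash
python3 - <<'E'
from h import *
s,_=load('w3'); M=R.from_rotvec(s['orientation']).as_matrix()
for n,u,v,z in [('btn low front',407,178,.0869),('btn up front',407,242,.1029),('panel front',405,305,.1209),('housing low corner L',347,186,.0729),('housing low R',466,188,.0729)]:
    l=M.T@(at('w3',198+u/3.3333,169+v/3.3333,z)-s['tool_pos']); print(n,(l*1000).round(1))
E
```

```text
btn low front [  4.3   0.2 -17.6]
btn up front [-11.7   0.2 -12.2]
panel front [-29.7  -0.1  -9.7]
housing low corner L [ 18.3 -11.  -11.3]
housing low R [ 18.4  11.4 -10.9]
```

Request:
apply_moves([
  {"jaw":1,"linear":[0.035,-0.0013,-0.0014],"roll":0},
  {"jaw":1,"linear":[0.07,-0.0013,-0.0014],"roll":0},
  {"jaw":1,"linear":[0.07,-0.0013,-0.0014],"roll":0},
  {"jaw":1,"linear":[0.07,-0.0013,-0.0014],"roll":0},
])

```text
t: 6.3
tool_pos: [0.5909, 0.0338, 0.0485]
orientation: [1.394, 1.077, -1.393]
force: [0.4, 0.1, -0.5]
opening: 0.0241
```

```bash
python3 -c "
from h import *
plan((.5912,.0338,.0305),-14.5)"
```

```text
pos [0.5909 0.0338 0.0485] jaw yaw -14.54 xaxis [ 6.e-04 -6.e-04 -1.e+00] q6 0.22 t 6.3 open 0.024102752985402476 F [ 0.4  0.1 -0.5]
linear [ 0.0301  0.0005 -0.0002] mm [18.   0.3 -0.1] roll -0.0014 deg -0.04
```

Request:
apply_moves([
  {"jaw":1,"linear":[0.01,0.0004,0],"roll":0},
  {"jaw":1,"linear":[0.018,0.0004,0],"roll":0},
  {"jaw":1,"linear":[0.024,0.0004,0],"roll":0},
  {"jaw":1,"linear":[0.029,0.0004,0],"roll":0},
  {"jaw":1,"linear":[0.0305,0.0004,0],"roll":0},
  {"jaw":1,"linear":[0.0305,0.0004,0],"roll":0},
])

```text
t: 7.05
tool_pos: [0.5912, 0.0337, 0.0306]
orientation: [1.394, 1.077, -1.393]
force: [-1.8, 0.2, 2.0]
opening: 0.0236
```

Request:
apply_moves([
  {"jaw":1,"linear":[0.001,0,0],"roll":0},
  {"jaw":1,"linear":[0.0015,0,0],"roll":0},
  {"jaw":1,"linear":[0.0015,0,0],"roll":0},
])

```text
t: 7.42
tool_pos: [0.5912, 0.0337, 0.0306]
orientation: [1.394, 1.077, -1.393]
force: [-5.4, -0.4, 9.3]
opening: 0.0241
```

Request:
apply_moves([
  {"jaw":0.3,"linear":[0,0,0],"roll":0},
  {"jaw":0.1,"linear":[0,0,0],"roll":0},
  {"jaw":0.1,"linear":[0,0,0],"roll":0},
  {"jaw":0.1,"linear":[0,0,0],"roll":0},
  {"jaw":0.1,"linear":[-0.02,0,0],"roll":0},
  {"jaw":0.1,"linear":[-0.06,0,0],"roll":0},
  {"jaw":0.1,"linear":[-0.14,0,0],"roll":0},
  {"jaw":-1,"linear":[-0.2,0,0],"roll":0},
  {"jaw":-1,"linear":[-0.2,0,0],"roll":0},
])

```text
t: 8.55
tool_pos: [0.5941, 0.0338, 0.156]
orientation: [1.398, 1.072, -1.387]
force: [0.4, 0.6, -0.1]
opening: 0.057
```

```bash
python3 -c "
from h import *
plan((.4907,.0643,.15),75.5)"
```

```text
pos [0.5941 0.0338 0.156 ] jaw yaw -14.54 xaxis [ 8.9e-03 -9.0e-04 -1.0e+00] q6 0.22 t 8.55 open 0.05702713529031216 F [ 0.4  0.6 -0.1]
linear [ 0.0083 -0.1796 -0.006 ] mm [   5.  -107.8   -3.6] roll 2.9987 deg 89.96
```

Request:
apply_moves([
  {"jaw":-1,"linear":[0.008,-0.18,-0.006],"roll":-1},
  {"jaw":-1,"linear":[0.008,-0.18,-0.006],"roll":-1},
  {"jaw":-1,"linear":[0.008,-0.18,-0.006],"roll":-1},
  {"jaw":-1,"linear":[0.008,-0.18,-0.006],"roll":-1},
])

```text
t: 9.05
tool_pos: [0.4899, 0.0645, 0.1498]
orientation: [1.011, 1.317, -1.004]
force: [0.4, -1.4, 0.1]
opening: 0.092
```

Request:
apply_moves([
  {"jaw":-1,"linear":[0,0,0],"roll":-1},
  {"jaw":-1,"linear":[0,0,0],"roll":-1},
  {"jaw":-1,"linear":[0,0,0],"roll":-1},
  {"jaw":-1,"linear":[0,0,0],"roll":-1},
])

```text
t: 9.55
tool_pos: [0.4901, 0.0643, 0.1496]
orientation: [0.613, 1.475, -0.609]
force: [0.1, -0.1, -0.3]
opening: 0.0933
```

Request:
apply_moves([
  {"jaw":-1,"linear":[0,0,0],"roll":-1},
  {"jaw":-1,"linear":[0,0,0],"roll":-1},
  {"jaw":-1,"linear":[0,0,0],"roll":-1},
  {"jaw":-1,"linear":[0,0,0],"roll":-1},
])

```text
t: 10.05
tool_pos: [0.4903, 0.0642, 0.1494]
orientation: [0.207, 1.553, -0.207]
force: [0.3, -0.8, 1.2]
opening: 0.0926
```

```bash
python3 - <<'E'
from h import *
plan((.4907,.0643,.015),75.5)
snap('wrist','w4')
i=cv2.imread('pics/w4.png')[:,140:500]; cv2.imwrite('pics/w4c.png',cv2.resize(cv2.convertScaleAbs(i,alpha=1.6),None,fx=1.5,fy=1.5,interpolation=cv2.INTER_CUBIC))
for p in [(.5911,.0335,.06),(.4907,.0643,.034)]: print((proj('w4',p)-[140,0])*1.5)
E
```

```text
pos [0.4903 0.0642 0.1494] jaw yaw 74.84 xaxis [ 0.0078 -0.001  -1.    ] q6 -1.28 t 10.05 open 0.09264554350888358 F [ 0.3 -0.8  1.2]
linear [ 2.24e-01  1.00e-04 -1.10e-03] mm [ 1.344e+02  1.000e-01 -7.000e-01] roll -0.0219 deg -0.66
[262.76074029 466.26773879]
[267.84881224 301.60686296]
```

View pics/w4c.png

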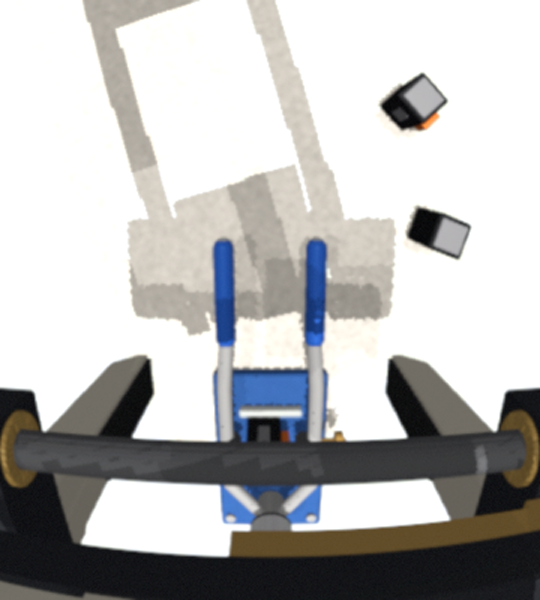

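The clip stands in the nest at about (265,430), partly behind the gripper bar, with the button towards the left handle. The sleeves are at x=224 and 316, midpoint 270 against 268 predicted. I'll go down over them.

Request:
apply_moves([
  {"jaw":-1,"linear":[0.1,0.001,-0.001],"roll":-0.022},
  {"jaw":-1,"linear":[0.19,0.001,-0.001],"roll":-0.022},
  {"jaw":-1,"linear":[0.224,0.001,-0.001],"roll":-0.022},
  {"jaw":-1,"linear":[0.224,0.001,-0.001],"roll":-0.022},
  {"jaw":-1,"linear":[0.224,0.001,-0.001],"roll":-0.022},
])

```text
t: 10.72
tool_pos: [0.492, 0.0648, 0.0163]
orientation: [0.202, 1.552, -0.201]
force: [0.2, 0.9, -0.2]
opening: 0.0928
```

Request:
apply_moves([
  {"jaw":-0.8,"linear":[0,0,0],"roll":0},
  {"jaw":-0.7,"linear":[0,0,0],"roll":0},
  {"jaw":-0.6,"linear":[0,0,0],"roll":0},
  {"jaw":-0.5,"linear":[0,0,0],"roll":0},
  {"jaw":-0.45,"linear":[0,0,0],"roll":0},
  {"jaw":-0.45,"linear":[0,0,0],"roll":0},
], force=6)

```text
t: 11.48
tool_pos: [0.4919, 0.0649, 0.0163]
orientation: [0.202, 1.552, -0.201]
force: [-0.9, -0.0, 0.7]
opening: 0.0676
```

Request:
apply_moves([
  {"jaw":-0.4,"linear":[0,0,0],"roll":0},
  {"jaw":-0.35,"linear":[0,0,0],"roll":0},
  {"jaw":-0.3,"linear":[0,0,0],"roll":0},
  {"jaw":-0.25,"linear":[0,0,0],"roll":0},
  {"jaw":-0.2,"linear":[0,0,0],"roll":0},
  {"jaw":-0.15,"linear":[0,0,0],"roll":0},
  {"jaw":-0.1,"linear":[0,0,0],"roll":0},
  {"jaw":-0.07,"linear":[0,0,0],"roll":0},
  {"jaw":-0.05,"linear":[0,0,0],"roll":0},
  {"jaw":-0.05,"linear":[0,0,0],"roll":0},
], force=6)

```text
t: 12.72
tool_pos: [0.4916, 0.0649, 0.0162]
orientation: [0.202, 1.553, -0.201]
force: [-5.0, 0.8, 0.2]
opening: 0.0488
```

Request:
apply_moves([
  {"jaw":-0.03,"linear":[0,0,0],"roll":0},
  {"jaw":0.0,"linear":[0,0,0],"roll":0},
  {"jaw":0.03,"linear":[0,0,0],"roll":0},
  {"jaw":0.05,"linear":[0,0,0],"roll":0},
  {"jaw":0.05,"linear":[0,0,0],"roll":0},
], force=6)

```text
t: 13.35
tool_pos: [0.4915, 0.0649, 0.0162]
orientation: [0.202, 1.553, -0.201]
force: [-4.0, 0.4, -0.2]
opening: 0.0482
```

Contact is at 48.2 mm under 6 N. I'll ramp the force gently, with the jaw target limited so it can't squeeze on after the snap.

Request:
apply_moves([
  {"jaw":0.1,"linear":[0,0,0],"roll":0},
  {"jaw":0.15,"linear":[0,0,0],"roll":0},
  {"jaw":0.2,"linear":[0,0,0],"roll":0},
], force=9)

```text
t: 13.72
tool_pos: [0.4915, 0.0649, 0.0162]
orientation: [0.202, 1.553, -0.201]
force: [-5.1, 1.8, 1.0]
opening: 0.0466
```

Request:
apply_moves([
  {"jaw":0.2,"linear":[0,0,0],"roll":0},
  {"jaw":0.2,"linear":[0,0,0],"roll":0},
  {"jaw":0.2,"linear":[0,0,0],"roll":0},
], force=11)

```text
t: 14.1
tool_pos: [0.4914, 0.0649, 0.0161]
orientation: [0.202, 1.553, -0.201]
force: [-5.5, 1.8, 1.4]
opening: 0.0452
```

Request:
apply_moves([
  {"jaw":0.2,"linear":[0,0,0],"roll":0},
  {"jaw":0.2,"linear":[0,0,0],"roll":0},
  {"jaw":0.2,"linear":[0,0,0],"roll":0},
], force=12.5)

```text
t: 14.48
tool_pos: [0.4915, 0.0649, 0.0161]
orientation: [0.202, 1.553, -0.201]
force: [-3.2, 0.3, -0.6]
opening: 0.0373
```

It gave at 12.5 N and the opening dropped to 37.3 mm. I'll follow through lightly at 5 N to see where it stops.

Request:
apply_moves([
  {"jaw":0.22,"linear":[0,0,0],"roll":0},
  {"jaw":0.25,"linear":[0,0,0],"roll":0},
  {"jaw":0.28,"linear":[0,0,0],"roll":0},
  {"jaw":0.3,"linear":[0,0,0],"roll":0},
  {"jaw":0.3,"linear":[0,0,0],"roll":0},
], force=5)

```text
t: 15.1
tool_pos: [0.4915, 0.0649, 0.0161]
orientation: [0.202, 1.553, -0.201]
force: [-4.4, 0.1, 0.1]
opening: 0.0349
```

Request:
apply_moves([
  {"jaw":0.15,"linear":[0,0,0],"roll":0},
  {"jaw":0.0,"linear":[0,0,0],"roll":0},
  {"jaw":-0.15,"linear":[0,0,0],"roll":0},
  {"jaw":-0.3,"linear":[0,0,0],"roll":0},
  {"jaw":-0.5,"linear":[0,0,0],"roll":0},
  {"jaw":-0.7,"linear":[0,0,0],"roll":0},
  {"jaw":-1,"linear":[0,0,0],"roll":0},
  {"jaw":-1,"linear":[0,0,0],"roll":0},
  {"jaw":-1,"linear":[0,0,0],"roll":0},
  {"jaw":-1,"linear":[0,0,0],"roll":0},
  {"jaw":-1,"linear":[-0.08,0,0],"roll":0},
  {"jaw":-1,"linear":[-0.16,0,0],"roll":0},
  {"jaw":-1,"linear":[-0.23,0,0],"roll":0},
  {"jaw":-1,"linear":[-0.23,0,0],"roll":0},
])

```text
t: 16.85
tool_pos: [0.4932, 0.0651, 0.1587]
orientation: [0.202, 1.545, -0.2]
force: [1.2, 0.0, 0.8]
opening: 0.0932
```

```bash
python3 - <<'E'
from h import *
plan((.574,-.033,.15),-14.5)
E
```

```text
pos [0.4932 0.0651 0.1587] jaw yaw 75.29 xaxis [ 1.650e-02 -6.000e-04 -9.999e-01] q6 -1.28 t 16.85 open 0.09317117572959248 F [1.2 0.  0.8]
linear [ 0.0167 -0.124   0.1715] mm [ 10.  -74.4 102.9] roll 2.9931 deg 89.79
```

```bash
python3 - <<'E'
from h import *
for _ in range(5): read_camera('top')
plan((.574,-.033,.15),-14.5)
E
```

```text
pos [0.4892 0.065  0.1523] jaw yaw 75.29 xaxis [ 5.6e-03 -9.0e-04 -1.0e+00] q6 -1.28 t 17.1 open 0.09305008149604178 F [-0.7  0.1 -0.2]
linear [ 0.0048 -0.122   0.1782] mm [  2.9 -73.2 106.9] roll 2.9929 deg 89.79
```

Request:
apply_moves([
  {"jaw":-1,"linear":[0.005,-0.122,0.178],"roll":1},
  {"jaw":-1,"linear":[0.005,-0.122,0.178],"roll":1},
  {"jaw":-1,"linear":[0.005,-0.122,0.178],"roll":1},
  {"jaw":-1,"linear":[0.005,-0.122,0.178],"roll":1},
  {"jaw":-1,"linear":[0.005,-0.122,0.178],"roll":1},
  {"jaw":-1,"linear":[0.005,-0.122,0.178],"roll":1},
])

```text
t: 17.85
tool_pos: [0.5735, -0.0322, 0.1499]
orientation: [0.608, 1.479, -0.606]
force: [-0.3, -0.3, 0.7]
opening: 0.0931
```

Request:
apply_moves([
  {"jaw":-1,"linear":[0,0,0],"roll":1},
  {"jaw":-1,"linear":[0,0,0],"roll":1},
  {"jaw":-1,"linear":[0,0,0],"roll":1},
  {"jaw":-1,"linear":[0,0,0],"roll":1},
  {"jaw":-1,"linear":[0,0,0],"roll":1},
])

```text
t: 18.48
tool_pos: [0.5734, -0.0319, 0.15]
orientation: [1.006, 1.321, -1.002]
force: [0.0, -0.3, -0.1]
opening: 0.0933
```

Request:
apply_moves([
  {"jaw":-1,"linear":[0,0,0],"roll":1},
  {"jaw":-1,"linear":[0,0,0],"roll":1},
  {"jaw":-1,"linear":[0,0,0],"roll":1},
  {"jaw":-1,"linear":[0,0,0],"roll":1},
  {"jaw":-1,"linear":[0,0,0],"roll":1},
])

```text
t: 19.1
tool_pos: [0.5734, -0.0318, 0.1501]
orientation: [1.39, 1.079, -1.383]
force: [0.6, -1.2, -0.1]
opening: 0.0932
```

```bash
python3 - <<'E'
from h import *
plan((.5912,.0338,.0306),-14.5)
snap('wrist','w5')
u,v=proj('w5',(.592,.038,.03)).astype(int); v0=max(v-90,0)
i=cv2.imread('pics/w5.png')[v0:v0+180,u-120:u+120]; cv2.imwrite('pics/w5c.png',cv2.resize(cv2.convertScaleAbs(i,alpha=1.6),None,fx=3.333,fy=3.333,interpolation=cv2.INTER_CUBIC)); print(u-120,v0)
E
```

```text
pos [ 0.5734 -0.0318  0.1501] jaw yaw -14.04 xaxis [ 5.9e-03 -9.0e-04 -1.0e+00] q6 0.1 t 19.1 open 0.09317972290744972 F [ 0.6 -1.2 -0.1]
linear [ 0.1993  0.001  -0.1132] mm [119.6   0.6 -67.9] roll 0.0155 deg 0.46
199 34
```

View pics/w5c.png

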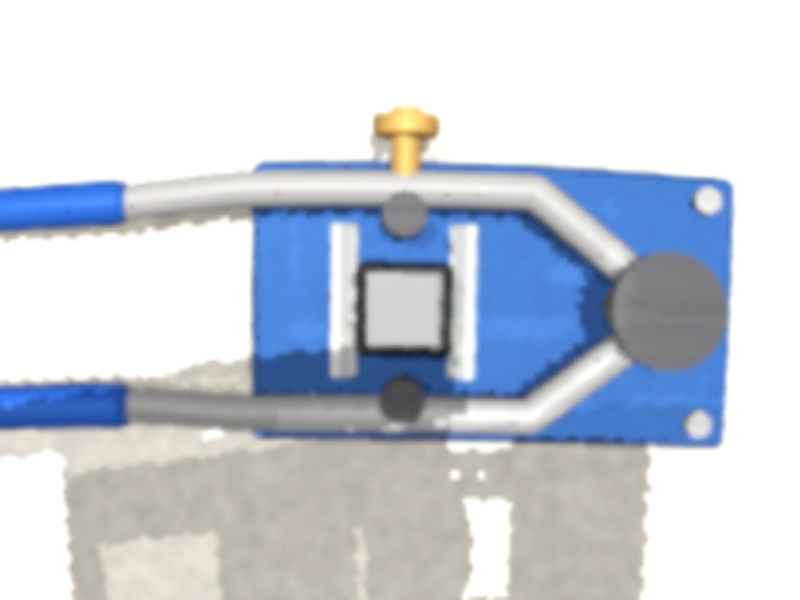

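The clip stands in the nest at (404,309) with no orange showing, so the button is flush. Both noses, (405,216) and (402,399), are back open. Now to regrasp.

```bash
python3 - <<'E'
from h import *
s,_=load('w5')
p=at('w5',199+404/3.3333,34+309/3.3333,.060); print(p)
plan((p[0],p[1],.09),-14.5)
E
```

```text
[0.59156883 0.03639248 0.06      ]
pos [ 0.5734 -0.0319  0.1501] jaw yaw -14.08 xaxis [ 5.9e-03 -9.0e-04 -1.0e+00] q6 0.1 t 19.15 open 0.09251983734894736 F [-0.8 -0.4 -0.4]
linear [ 0.1003  0.001  -0.1176] mm [ 60.2   0.6 -70.6] roll 0.0139 deg 0.42
```

Request:
apply_moves([
  {"jaw":-0.2,"linear":[0.02,0.001,-0.09],"roll":0.014},
  {"jaw":0.1,"linear":[0.06,0.001,-0.1176],"roll":0.014},
  {"jaw":0.1,"linear":[0.1,0.001,-0.1176],"roll":0.014},
  {"jaw":0.1,"linear":[0.1,0.001,-0.1176],"roll":0.014},
  {"jaw":0.1,"linear":[0.1,0.001,-0.1176],"roll":0.014},
  {"jaw":0.1,"linear":[0.1,0.001,-0.1176],"roll":0.014},
  {"jaw":0.1,"linear":[0.1,0.001,-0.1176],"roll":0.014},
])

```text
t: 20.02
tool_pos: [0.5922, 0.0361, 0.0913]
orientation: [1.397, 1.073, -1.387]
force: [-1.1, 0.5, 0.6]
opening: 0.0419
```

```bash
python3 -c "
from h import *
plan((.5913,.0362,.0306),-14.5)"
```

```text
pos [0.5922 0.0361 0.0913] jaw yaw -14.51 xaxis [ 7.7e-03 -9.0e-04 -1.0e+00] q6 0.23 t 20.025 open 0.04185843084574667 F [-1.1  0.5  0.6]
linear [ 0.1012 -0.0023  0.0004] mm [60.7 -1.4  0.2] roll -0.0005 deg -0.01
```

Request:
apply_moves([
  {"jaw":0.1,"linear":[0.03,-0.0022,0],"roll":0},
  {"jaw":0.1,"linear":[0.06,-0.0022,0],"roll":0},
  {"jaw":0.1,"linear":[0.085,-0.0022,0],"roll":0},
  {"jaw":0.1,"linear":[0.1005,-0.0022,0],"roll":0},
  {"jaw":0.1,"linear":[0.1005,-0.0022,0],"roll":0},
  {"jaw":0.25,"linear":[0.1005,-0.0022,0],"roll":0},
  {"jaw":0.4,"linear":[0.1005,-0.0022,0],"roll":0},
  {"jaw":0.6,"linear":[0.1005,-0.0022,0],"roll":0},
  {"jaw":1,"linear":[0.1005,-0.0022,0],"roll":0},
  {"jaw":1,"linear":[0.1005,-0.0022,0],"roll":0},
  {"jaw":1,"linear":[0.1005,-0.0022,0],"roll":0},
], force=20)

```text
t: 21.4
tool_pos: [0.5918, 0.0364, 0.0316]
orientation: [1.397, 1.072, -1.387]
force: [-0.6, 0.2, 5.1]
opening: 0.0239
```

Request:
apply_moves([
  {"jaw":1,"linear":[-0.02,0,0],"roll":0},
  {"jaw":1,"linear":[-0.06,0,0],"roll":0},
  {"jaw":1,"linear":[-0.13,0,0],"roll":0},
  {"jaw":1,"linear":[-0.18,0,0],"roll":0},
  {"jaw":1,"linear":[-0.2,0,0],"roll":0},
  {"jaw":1,"linear":[-0.2,0,0],"roll":0},
  {"jaw":1,"linear":[-0.2,0,0],"roll":0},
  {"jaw":1,"linear":[-0.2,0,0],"roll":0},
])

```text
t: 22.4
tool_pos: [0.5898, 0.0365, 0.1499]
orientation: [1.396, 1.074, -1.389]
force: [-0.4, 0.3, -1.5]
opening: 0.0239
```

```bash
python3 -c "
from h import *
plan((.482,-.284,.15),0)"
```

```text
pos [0.5898 0.0365 0.1499] jaw yaw -14.52 xaxis [ 5.7e-03 -9.0e-04 -1.0e+00] q6 0.23 t 22.4 open 0.023886496685458107 F [-0.4  0.3 -1.5]
linear [-0.0008 -0.0401  0.5622] mm [ -0.5 -24.  337.3] roll -0.4839 deg -14.52
```

Request:
apply_moves([
  {"jaw":1,"linear":[0,-0.04,0.562],"roll":0},
  {"jaw":1,"linear":[0,-0.04,0.562],"roll":0},
  {"jaw":1,"linear":[0,-0.04,0.562],"roll":0},
  {"jaw":1,"linear":[0,-0.04,0.562],"roll":0},
  {"jaw":1,"linear":[0,-0.04,0.562],"roll":0},
  {"jaw":1,"linear":[0,-0.04,0.562],"roll":0},
  {"jaw":1,"linear":[0,-0.04,0.562],"roll":0},
  {"jaw":1,"linear":[0,-0.04,0.562],"roll":0},
  {"jaw":1,"linear":[0,-0.04,0.562],"roll":0},
])

```text
t: 23.52
tool_pos: [0.4824, -0.2826, 0.1492]
orientation: [1.395, 1.076, -1.388]
force: [-0.1, 1.1, -1.1]
opening: 0.0241
```

```bash
python3 - <<'E'
from h import *
plan((.482,-.284,.0236))
E
```

```text
pos [ 0.4824 -0.2826  0.1492] jaw yaw -14.43 xaxis [ 5.4e-03 -3.0e-04 -1.0e+00] q6 -0.37 t 23.525 open 0.024060006771450912 F [-0.1  1.1 -1.1]
linear [ 0.2093 -0.0013  0.0026] mm [125.6  -0.8   1.6] roll 0.0 deg 0
```

Request:
apply_moves([
  {"jaw":1,"linear":[0.08,0,0.002],"roll":0},
  {"jaw":1,"linear":[0.15,0,0.002],"roll":0},
  {"jaw":1,"linear":[0.185,0,0.002],"roll":0},
  {"jaw":1,"linear":[0.2,0,0.002],"roll":0},
  {"jaw":1,"linear":[0.205,0,0.002],"roll":0},
  {"jaw":1,"linear":[0.208,0,0.002],"roll":0},
  {"jaw":1,"linear":[0.21,0,0.002],"roll":0},
  {"jaw":1,"linear":[0.21,0,0.002],"roll":0},
])

```text
t: 24.52
tool_pos: [0.4832, -0.2841, 0.0238]
orientation: [1.395, 1.075, -1.387]
force: [-1.0, 0.5, -1.1]
opening: 0.0238
```

Request:
apply_moves([
  {"jaw":1,"linear":[0.001,0,0],"roll":0},
  {"jaw":1,"linear":[0.002,0,0],"roll":0},
  {"jaw":1,"linear":[0.002,0,0],"roll":0},
])

```text
t: 24.9
tool_pos: [0.4833, -0.2842, 0.0237]
orientation: [1.395, 1.075, -1.387]
force: [-3.7, 3.0, 8.6]
opening: 0.0238
```

On the floor (8.6 N, no further travel). Release slowly and back off.

Request:
apply_moves([
  {"jaw":0.45,"linear":[-0.0005,0,0],"roll":0},
  {"jaw":0.35,"linear":[-0.0005,0,0],"roll":0},
  {"jaw":0.2,"linear":[-0.0005,0,0],"roll":0},
  {"jaw":0,"linear":[-0.0005,0,0],"roll":0},
  {"jaw":-0.2,"linear":[-0.0005,0,0],"roll":0},
  {"jaw":-0.2,"linear":[-0.0005,0,0],"roll":0},
  {"jaw":-0.2,"linear":[-0.04,0,0],"roll":0},
  {"jaw":-0.2,"linear":[-0.1,0,0],"roll":0},
  {"jaw":-0.2,"linear":[-0.2,0,0],"roll":0},
  {"jaw":-0.2,"linear":[-0.25,0,0],"roll":0},
  {"jaw":-0.2,"linear":[-0.25,0,0],"roll":0},
  {"jaw":-0.2,"linear":[-0.25,0,0],"roll":0},
  {"jaw":-0.2,"linear":[-0.25,0,0],"roll":0},
])

```text
t: 26.52
tool_pos: [0.4813, -0.2833, 0.1715]
orientation: [1.395, 1.078, -1.389]
force: [0.2, 0.1, -0.3]
opening: 0.056
```

```bash
python3 - <<'E'
from h import *
_,w=snap('wrist','w6'); _,s=snap('side','s6')
a=cv2.convertScaleAbs(w['pixels'][60:360,120:520],alpha=1.5)
b=cv2.resize(s['pixels'][100:300,180:447],(400,300))
cv2.imwrite('pics/f6.png',np.hstack([a,cv2.convertScaleAbs(b,alpha=1.4)]))
E
```

```text
(no output)
```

View pics/f6.png

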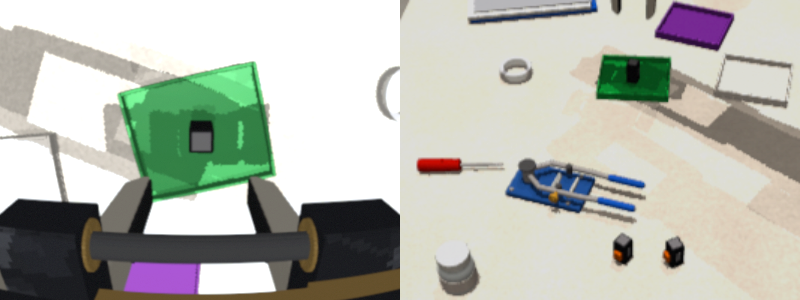

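The clip stands upright in the green tray at left (201,137) and right (633,70), with no orange showing. The press is open, and the jar, tape and screwdriver are where they were.

```bash
python3 -c "
from plant import *
print(close_job(), read_state()['t'])"
```

```text
the job is handed in; nothing more can be done
the job is handed in; nothing more can be done
```

The finished clip is standing upright in the green tray, and the job was handed in at about 27 s of the 72 s allowed.

- **Clip:** I took the leftmost of the three look-alikes. It went fully home in the nest with its button facing the left handle, and I let go of it there.
- **Squeeze:** I raised the grip from 6 N in steps, and the button gave when it was set to 12.5 N. The sleeve opening dropped from about 45 mm to 37 mm. I followed through at 5 N, and it stopped at 34.9 mm. These are commanded grip forces; I had no separate reading of the force on each handle.
- **Release:** I opened the jaws and the handles sprang back open.

**Last checks:** The pictures after the squeeze and after placing show the clip upright with no orange standing out. The press is open, and the jar, tape and screwdriver look untouched. No check failed or disagreed. The tool leaned about 0.3–0.4° while regrasping and placing the clip, with no visible effect.

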